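Hold the medicine box unlocked

TASK

Take the key with the round bow out of the wooden key stand, push it fully home into the lock on top of the grey medicine box (wiggle it a little if the pins stick), and only then turn it a quarter turn clockwise, as far as it goes, so that the small bolt is drawn clear of the lid. The lock springs back by itself, so finish while still gripping the key and holding it turned. Leave the key with the wide oblong bow in its slot and do not disturb the other things on the worktop.

Things in the scene. Friction and masses are not known exactly. Their poses are not given: they have to be found in the camera images.
- key: Key to use, in the stand. Black bow: flat disc 36 mm wide, 10 mm thick, top 42 mm above the origin, over a shoulder 26 x 10 x 8 mm high. Steel blade 16 x 5 mm, reaching 29.5 mm below the origin, rounded end; fits either way round (half turn). Origin: centre of the shoulder's underside; z up through the bow, x along the blade's width, y through its thickness (grip the flat faces along y). 40 g.
- other_key: The wrong key, in the stand's other slot: same origin and axes, but an oblong bow (52 mm wide, 10 mm thick, top 31 mm above the origin) and a blade 21 mm wide that does not fit the lock. Which slot holds which key changes. Leave it.
- keystand: Fixed wooden block, 60 mm along its x, 130 mm along its y, 42 mm high; origin at the centre of its underside. Two upright slots 70 mm apart along y, 7 x 22 mm, long side along the stand's y; the keys' shoulders rest on its top. It stands to the left or to the right of the lock box.
- lockbox: Fixed grey steel medicine box, pale lid, 110 mm wide (y), 180 mm deep (x), 70 mm high. Origin on the worktop straight below the lock's axis, 35 mm behind the front face, midway along the width; x points to the back. A bolt with guide and staple stands 10 mm high on top, 41 to 73 mm behind the lock's axis.
- keyhole (a point): Centre of the keyhole's mouth, on the round steel plug (35 mm across) 72 mm above the worktop. z up; x along the keyhole's long side, turning with the plug (the box's x while unturned). Hole 19 x 7 mm, mouth bevelled 1.5 mm, 36 mm deep. Two sticky pins 10 and 19 mm down take up to 10 N to push past. Key fully home: its origin at this point, shoulder resting on the plug.
- plug (a joint): Turn of the lock plug in rad: 0 unturned (where a spring of about 0.04 N m/rad brings it nearly back when let go), growing clockwise seen from above, stop at 1.57. The key has about 0.15 rad of play in the keyhole, so the hand must turn a little more than the plug.
- bolt (a joint): Travel of the bolt in m: 0 shot into the lid's staple, 0.012 with the plug turned fully; it is geared to the plug (7.6 mm per rad) and clear of the lid's staple from about 0.0085.
- jar: a bystander: slim glass spice jar with a dark cap, 41 mm across, 105 mm tall, standing behind the key stand; origin at the centre of its underside
- garlic: a bystander: garlic bulb, 50 mm, behind the key stand; origin at the centre of its underside
- cherry: a bystander: cherry tomato, 34 mm, lying between the lock box and the key stand; origin at the centre of its underside
- tumbler: a bystander: clear glass tumbler, 80 mm across, 91 mm tall, at the left; origin at the centre of its underside
- jam: a bystander: jam jar with a yellow lid, 66 mm across, 100 mm tall, at the back beside the kettle; origin at the centre of its underside
- cup: a bystander: small striped espresso cup, 60 mm across, 49 mm tall, at the right; origin at the centre of its underside
Not all that is in view belongs to the job. What is shaped like the key but purple is not meant.

How it is judged (in metres and radians):
On the way:
1. the round-bow key is fully home in the lock, which is not yet turned (z of key in the frame of keyhole below 0.003 m and horizontal distance between key and keyhole below 0.005 m and angle between key's own z axis and vertical below 0.1 rad and value of joint plug below 0.25 rad), for 0.1 s.
At the end, for the whole second after the job is handed in: The round-bow key is fully home in the lock (shoulder within 3 mm of the plug, upright within 0.1 rad, within 5 mm of the lock's axis), the plug is turned at least 1.22 rad (70 degrees) clockwise, the bolt is drawn at least 8.5 mm, and the fingers still grip the key (z of key in the frame of keyhole below 0.003 m and horizontal distance between key and keyhole below 0.005 m and angle between key's own z axis and vertical below 0.1 rad and value of joint plug above 1.22 rad and value of joint bolt above 0.0085 m and contact force between the fingers and key above 2 N); the arm keeps its last pose, push and grip.
It fails at once if the lock is turned while the round-bow key is not fully home (more than 6 mm out, or 10 mm off the axis) (value of joint plug above 0.35 rad and (z of key in the frame of keyhole above 0.006 m or horizontal distance between key and keyhole above 0.01 m)).
It fails at once if the oblong-bow key is taken from its slot (moved 20 mm) (distance of other_key from where it was at the start of the episode above 0.02 m).
It fails at once if another thing on the worktop is disturbed (moved 30 mm) (distance of any of jar, garlic, cherry, tumbler, jam, cup from where it was at the start of the episode above 0.03 m).
It also fails if it takes over 42 s, if anything falls off the work surface, if the arm or the gripper's body presses on something with over 40 N, if the wrist force passes 120 N, or if a joint passes its speed limit or range.

ROBOT

A 6-joint arm with a two-finger parallel gripper is mounted at the origin on a cart in front of the work surface, level with it; the furniture and walls round the work are solid. World frame = base frame: x ahead of the robot, y to its left, z up, the work surface at z = 0. Lengths are in mm, angles in rad, forces in N, time in s.
With the tool pointing down it reaches from about 325 to 775 mm from the base axis. Payload 5.5 kg.
Tool frame: the origin (TCP) lies at the very end of the fingers, on their centre line; the grasp point (between the pads) lies 19 mm behind it (bot.tcp_to_grasp is the z of the grasp point in the tool frame, in mm); z points along the fingers, y is the line along which they close (so a half turn about z gives the same grasp; the last joint's range is limited). The gripper opens to 85 mm and grips with 20 to 120 N. Pads are 22 mm wide; open, the fingers measure 114 mm over their backs; the gripper's body (76 mm by 85 mm) begins 54 mm behind the grasp point. The pads swing forward as they close: fully open they stand 13 mm farther back than shut.
Start: joints at [-1.166, 0.091, 1.231, -0, 1.82, -0.057], TCP at [267.338, -537.166, 231.275] pointing down, gripper open.
Joint ranges: [-2.87, 2.87], [-0.86, 2.18], [0.17, 2.46], [-1.51, 4.65], [0.06, 2.69], [-2.65, 2.65]. Speed limits (rad/s): [2.57, 2.57, 3.01, 3.14, 3.14, 3.14].

INTERFACE

Orientations are given as [roll, pitch, yaw] about the fixed x, y, z axes, in that order (R = Rz(yaw) Ry(pitch) Rx(roll)).
In Python, from plant import readout, optics, workorder, bot gives the robot as it stands. The module is installed in compiled form; this text tells all that it offers.
- The arm moves only by the shell command python3 -m crank 'ROWS' [FORCE]. ROWS is a JSON object of lists of equal length, an entry for each row: "turn": the turn, a rotation vector about the tool's x, y, z in degrees, a list of three; "dp": the shift along the tool's x, y, z in mm, a list of three; "hand": the opening, from 0 (shut) to 1 (fully open). In form: {"turn": [[ax, ay, az], ...], "dp": [[tx, ty, tz], ...], "hand": [hand, ...]}. A call has 1 to 8 rows; each row is the pose to reach, as a shift and turn from the pose commanded when the call began, along the tool's axes at that moment; what a row does not reach only later rows make up. A row lasts 1/12 s, in which the tool goes at most 41.7 mm and 7.16 degrees, less where a joint would pass 70% of its speed; a pose out of reach is approached as far as the arm can. A call with a gripper value outside its range is refused whole. The fingers move at their own pace and stop on an object; FORCE is the grip in N (left out, the last holds). Time passes only in rows, so rows that repeat a pose let the fingers close. It gives the time, the measured TCP pose, the force, the opening and the grip force at its end, in the units of the state.
- readout.get_obs(): the state, without advancing time (a new reading comes with each control period).
- optics.capture(name): name is "scene" or "top" or "wrist"; returns a dict with "frame" (480x640x3 uint8, red, green, blue), "depth" (480x640 float32, mm along the optical axis (not along the pixel's ray), 0 where there is no reading), "K" (3x3 intrinsics, pixels), "extrinsics" (4x4, takes a point from camera to world coordinates). Camera axes: x right, y down, z forward; pixel columns grow to the right and rows downward; lengths in mm; the calibration is good to about 2 mm. The wrist camera is an equidistant fisheye: a pixel r from the principal point sees the ray r / f radians off the axis. A picture is of the moment at which its call begins.
- workorder.job_done(): hands the job in; it is judged then, once.
Trained networks look in the newest picture that a camera, given by its name, has taken for a name from the list of things; names that differ only in an ending like _2 or _b are one class to them, and where a whole thing is asked for, a point or a joint stands for the part that bears it (a point fixed in the world has none). Each returns a list of dicts, best first, with "conf" (0 to 1); they miss things now and then, are a little off and sometimes report something else, mostly with a low value. They report only what shows in the picture. A call takes as long as a camera call. They do not tell look-alikes from the thing itself.
- optics.search_frame(camera, name): "centre" ([x, y, z] in mm, in world coordinates, good to about 4 mm: the middle of the surface that is visible of it).
- optics.trace(camera, name): "pixels" (480x640 bool, what is visible of it).
- optics.mark_of(camera, name): "centre" ([x, y, z] in mm, in world coordinates, good to about 4 mm: a listed point, or the origin of a listed thing).
The state is a dict: "time_s": time; "q": joint angles; "qvel": joint speeds; "joint_torque": joint torques, N m; "ee_pos": TCP position; "tcp_rot": TCP orientation; "wrist_force": force on the tool from outside, world axes, zero at the start; "wrist_torque": the same for the moment, N m; "gripper_width": finger opening in mm; "finger_force": force on a finger pad.
Only numpy, scipy, OpenCV 4.12 (cv2) and the standard library are available. Lean on these libraries where they do the work, as an engineer would, in place of code of your own. Each camera call takes 0.05 s, during which the arm holds its last target. There are 200 camera calls.

## Working session

There is one attempt and no reset: what is moved stays moved. The work goes in short steps, Python scripts to look and compute and a shell command to move; the robot and the scene stay as the last step left them, time stands still between calls to the robot, and variables do not carry over. Pictures are saved under pics/ and viewed, at most 10 in all, crops included, and the job is handed in when it is done.

```bash
mkdir -p pics
cat > h.py <<'E'
import numpy as np, cv2
from plant import readout, optics, workorder, bot
def cap(n):
    return optics.capture(n)
def save(c,f): cv2.imwrite('pics/'+f,c['frame'][:,:,::-1])
def pts(c,mask=None):
    d=c['depth']; v,u=np.nonzero((d>0)&(mask if mask is not None else True))
    z=d[v,u]; K=c['K']
    P=np.c_[(u-K[0,2])/K[0,0]*z,(v-K[1,2])/K[1,1]*z,z]
    E=c['extrinsics']; return P@E[:3,:3].T+E[:3,3],u,v
E
python3 - <<'E'
from h import *
for n in ('scene','top'):
    c=cap(n); save(c,n+'0.png')
    print(n,c['extrinsics'][:3,3].round(),c['K'][0,0])
    for k in ('key','other_key','keystand','lockbox','keyhole','cherry','jar','garlic','tumbler','cup','jam'):
        for f in ('search_frame','mark_of'):
            try: print(k,f,[(np.round(r['centre']).tolist(),round(r['conf'],2)) for r in getattr(optics,f)(n,k)][:3])
            except Exception as e: print(k,f,e)
print(readout.get_obs(),bot.tcp_to_grasp)
E
```

```text
scene [-343. -523.  881.] 502.3369791976204
key search_frame [([455.0, -169.0, 71.0], 0.64), ([592.0, -34.0, 51.0], 0.56), ([533.0, -79.0, 52.0], 0.5)]
key mark_of [([457.0, -164.0, 45.0], 0.7), ([539.0, -80.0, 29.0], 0.65), ([593.0, -30.0, 29.0], 0.58)]
other_key search_frame [([458.0, -238.0, 64.0], 0.51), ([448.0, 151.0, 72.0], 0.49)]
other_key mark_of [([464.0, -236.0, 42.0], 0.54)]
keystand search_frame [([435.0, -204.0, 39.0], 0.92)]
keystand mark_of [([461.0, -201.0, 2.0], 0.86)]
lockbox search_frame [([459.0, 115.0, 66.0], 0.68)]
lockbox mark_of [([451.0, 151.0, 2.0], 0.71)]
keyhole search_frame [([451.0, 154.0, 75.0], 0.52)]
keyhole mark_of [([449.0, 150.0, 78.0], 0.39)]
cherry search_frame []
cherry mark_of [([464.0, -238.0, 42.0], 0.58), ([494.0, 16.0, -1.0], 0.46), ([449.0, 153.0, 73.0], 0.34)]
jar search_frame [([548.0, -161.0, 67.0], 0.93)]
jar mark_of [([565.0, -156.0, 2.0], 0.71)]
garlic search_frame [([558.0, -247.0, 30.0], 0.61)]
garlic mark_of [([573.0, -240.0, 3.0], 0.53)]
tumbler search_frame []
tumbler mark_of []
cup search_frame [([548.0, -166.0, 68.0], 0.72), 
[... 1433 characters left out ...]
 2.3, 'q': array([-1.16570211e+00,  9.11120228e-02,  1.23070005e+00, -3.22512295e-05,
        1.81983604e+00, -5.67063423e-02]), 'qvel': array([-0.00042342, -0.00175299,  0.00079274,  0.00161346, -0.00047989,
       -0.00125956]), 'joint_torque': array([ 1.41209519e-03, -4.58456898e+01, -4.18082464e+01,  8.17242858e-05,
        8.68537227e-04,  1.09773310e-06]), 'ee_pos': array([ 267.32259953, -537.15983647,  231.26798461]), 'tcp_rot': array([-3.14153551e+00,  2.80630510e-05,  4.61792610e-01]), 'wrist_force': array([-0.10661005, -0.6512135 ,  0.8467496 ]), 'wrist_torque': array([0.0158707 , 0.02722527, 0.10048512]), 'finger_force': 0.0, 'gripper_width': 85.42241868451642} -18.700000000000003
```

View scene.

Run:
```python
import cv2
a=cv2.imread('pics/scene0.png'); cv2.imwrite('pics/a.png',a)
```

```text
(no output)
```

View pics/scene0.png

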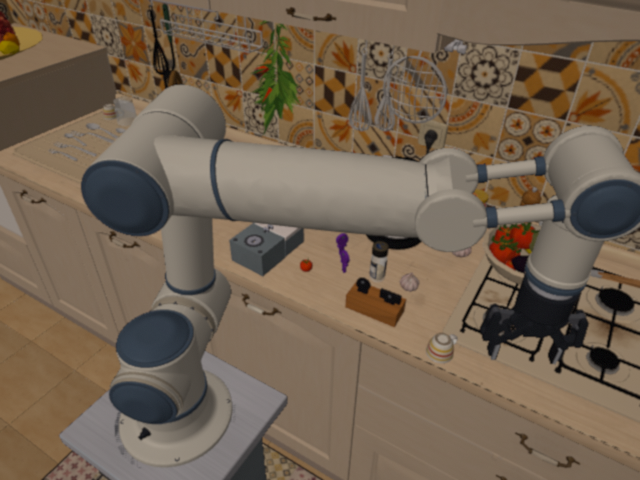

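View pics/top0.png

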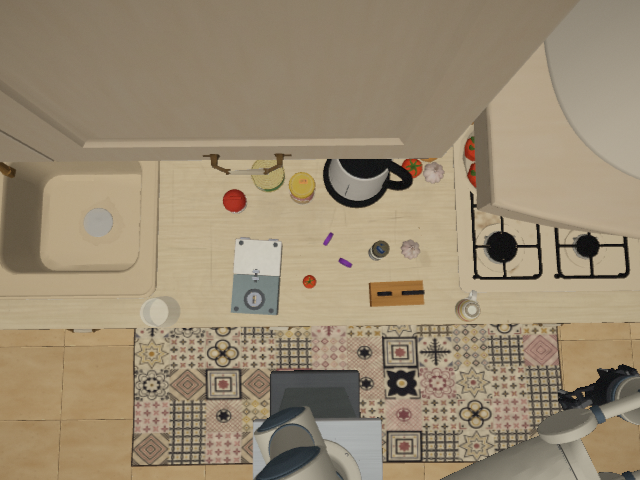

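Scene: purple decoys at (343,250). Two black-bowed keys are in the wooden stand, at about (362,285) and (393,297). In the top view they are at (384,293), a short bow, and at (412,292), a long bow. The lock plug is at (254,298). The short-bow key at y≈-165 should be the round one, so I'll measure it and enlarge it to confirm.

Run:
```python
from h import *
t=cap('top'); s=cap('scene')
def ang(xy):
    r=cv2.minAreaRect(xy.astype(np.float32)); return np.round(r[0],1),np.round(r[1],1),round(r[2],1)
for n,c in (('top',t),('scene',s)):
    P,u,v=pts(c)
    col=c['frame'][v,u].astype(int)
    m=(abs(P[:,0]-460)<60)&(abs(P[:,1]+200)<90)
    st=m&(P[:,2]>36)&(P[:,2]<48); print(n,'stand top',ang(P[st][:,:2]),np.median(P[st][:,2]))
    for nm,y in (('L',-165),('R',-237)):
        k=m&(P[:,2]>52)&(abs(P[:,1]-y)<32)&(col.sum(1)<200)
        if k.sum()>5:print(nm,k.sum(),ang(P[k][:,:2]),P[k].mean(0).round(1),np.percentile(P[k][:,2],98).round(1), P[k][:,1].min().round(),P[k][:,1].max().round())
    b=(abs(P[:,0]-500)<130)&(abs(P[:,1]-150)<90)&(P[:,2]>64)&(P[:,2]<76); print('box',ang(P[b][:,:2]),np.median(P[b][:,2]))
a=cv2.resize(s['frame'][265:335,330:420],None,fx=4.4,fy=4.4,interpolation=cv2.INTER_CUBIC)
b=cv2.resize(t['frame'][270:320,350:440],None,fx=4.4,fy=4.4,interpolation=cv2.INTER_CUBIC)
cv2.imwrite('pics/crop1.png',np.vstack([a,b])[:,:,::-1])
```

```text
top stand top (array([ 460.8, -200.4]), array([ 59.9, 130.7]), 1.7) 42.51772919243206
L 57 (array([ 459.3, -164.1]), array([33. ,  7.4]), 88.9) [ 459.4 -163.5   81. ] 87.2 -181.0 -148.0
R 89 (array([ 462.1, -233.7]), array([ 9.8, 49.1]), 0.6) [ 461.7 -233.1   72.6] 78.0 -258.0 -209.0
box (array([507.1, 145.6]), array([114.4, 184.6]), 86.2) 70.93013010892128
scene stand top (array([ 460.1, -201.6]), array([ 65.3, 131.4]), 0.8) 43.236254080785955
L 147 (array([ 456.6, -167.4]), array([11.8, 34.8]), 11.1) [ 455.4 -168.1   70.4] 85.7 -185.0 -150.0
R 193 (array([ 458.6, -237.5]), array([12.1, 51.5]), 5.0) [ 457.5 -238.3   66. ] 76.6 -263.0 -212.0
box (array([490.3, 144.4]), array([118. , 158.5]), 85.7) 71.60029584278374
```

View pics/crop1.png

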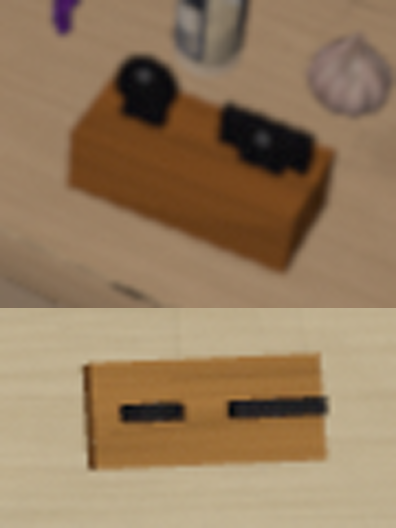

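The crop confirms the left key, scene (362,285) / top (384,293), as the round-bow one at about (459,-165). The right one has the wide oblong bow. I'll approach above the round key.

```bash
cat >> h.py <<'E'
def plan(x,y,z,yaw):
    from scipy.spatial.transform import Rotation as Ro
    o=readout.get_obs(); R=Ro.from_euler('xyz',o['tcp_rot']); T=Ro.from_euler('xyz',[np.pi,0,np.radians(yaw)])
    print('t',round(o['time_s'],2),'pos',o['ee_pos'].round(1),'rot',np.degrees(o['tcp_rot']).round(1),'w',round(o['gripper_width'],1),'F',o['wrist_force'].round(1),'ff',round(o['finger_force'],1))
    print('dp',R.inv().apply(np.array([x,y,z])-o['ee_pos']).round(1),'turn',(R.inv()*T).as_rotvec(degrees=True).round(1))
E
python3 -m crank '{"turn":[[0,0,-7],[0,0,-14],[0,0,-21],[0,0,-28],[0,0,-35],[0,0,-42],[0,0,-49],[0,0,-49]],"dp":[[20,-15,0],[50,-37,0],[80,-59,0],[110,-80,0],[140,-102,0],[170,-124,0],[200,-146,0],[210,-154,0]],"hand":[1,1,1,1,1,1,1,1]}'
python3 -c "
from h import *
plan(459.5,-165,150,92)"
```

```text
time_s: 3.07
ee_pos: [388.4, -302.1, 231.8]
tcp_rot: [3.14, -0.001, 1.326]
wrist_force: [0.2, 0.2, 0.3]
gripper_width: 85.4
finger_force: 0.0
t 3.07 pos [ 388.4 -302.1  231.8] rot [ 1.799e+02 -1.000e-01  7.600e+01] w 85.4 F [0.2 0.2 0.3] ff 0.0
dp [150.1  35.7  82.1] turn [  0.1  -0.1 -16. ]
```

```bash
python3 -m crank '{"turn":[[0,0,-5],[0,0,-10],[0,0,-16],[0,0,-16],[0,0,-16],[0,0,-16],[0,0,-16],[0,0,-16]],"dp":[[30,8,15],[60,16,30],[90,24,50],[120,30,70],[140,34,80],[150,35.7,82],[150,35.7,82],[150,35.7,82]],"hand":[1,1,1,1,1,1,1,1]}' >/dev/null
python3 - <<'E'
from h import *
plan(459.5,-165,47.5,92)
c=cap('wrist'); save(c,'w1.png'); print(c['K'],c['extrinsics'].round(3))
E
```

```text
t 3.73 pos [ 459.1 -170.1  150.2] rot [1.80e+02 1.00e-01 9.15e+01] w 85.4 F [-0.9  0.1 -0. ] ff 0.0
dp [  5.3   0.5 102.7] turn [ 0.   0.1 -0.5]
[[371.64829954   0.         317.60668371]
 [  0.         371.64829954 239.19103649]
 [  0.           0.           1.        ]] [[ 1.00000e+00  2.50000e-02  8.00000e-03  4.57041e+02]
 [ 2.60000e-02 -9.62000e-01 -2.71000e-01 -1.00294e+02]
 [ 1.00000e-03  2.71000e-01 -9.63000e-01  2.92742e+02]
 [ 0.00000e+00  0.00000e+00  0.00000e+00  1.00000e+00]]
```

View pics/w1.png

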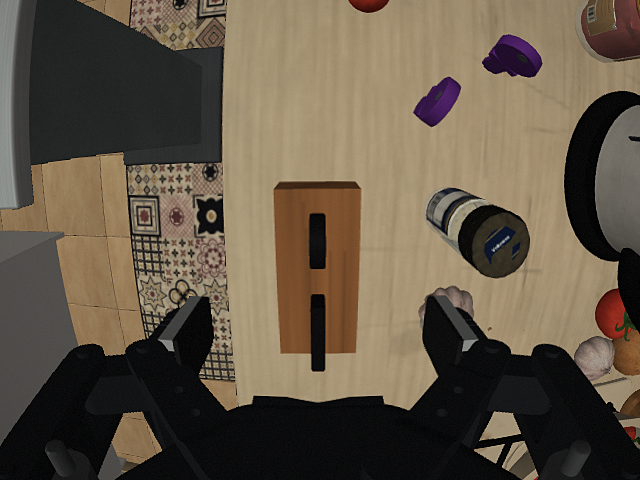

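Wrist view: round key at (317,240), oblong key at (318,332), and nothing blocks the descent. Next I'll refine the key's centre with the fisheye model.

```bash
cat >> h.py <<'E'
def wpts(c,mask=None):
    d=c['depth']; v,u=np.nonzero((d>0)&(mask if mask is not None else True)); z=d[v,u]; K=c['K']
    x=(u-K[0,2])/K[0,0]; y=(v-K[1,2])/K[1,1]; th=np.hypot(x,y); s=np.where(th>1e-6,np.tan(th)/np.maximum(th,1e-6),1)*z
    P=np.c_[x*s,y*s,z]; E=c['extrinsics']; return P@E[:3,:3].T+E[:3,3],u,v
def rect(xy):
    r=cv2.minAreaRect(xy.astype(np.float32)); return np.round(r[0],1),np.round(r[1],1),round(r[2],1)
E
python3 - <<'E'
from h import *
c=cap('wrist'); P,u,v=wpts(c); col=c['frame'][v,u].astype(int).sum(1)
st=(P[:,2]>38)&(P[:,2]<46)&(abs(P[:,0]-460)<45)&(abs(P[:,1]+200)<85); print('stand',rect(P[st][:,:2]),np.median(P[st][:,2]))
for y in (-165,-236):
    k=(P[:,2]>54)&(P[:,2]<95)&(abs(P[:,0]-460)<15)&(abs(P[:,1]-y)<32)&(col<170); Q=P[k]
    print(k.sum(),rect(Q[:,:2]),Q.mean(0).round(1),Q[:,2].max().round(1),Q[:,1].min(),Q[:,1].max())
    h=Q[:,2]>Q[:,2].max()-5; print(Q[h].mean(0).round(1))
E
```

```text
stand (array([ 459.7, -200.2]), array([ 60.7, 131.3]), 1.7) 41.927579602684574
939 (array([ 458.4, -164.6]), array([10.4, 35.3]), 1.3) [ 458.6 -161.2   79.8] 85.4 -182.3141425974224 -146.93952062915378
[ 458.7 -164.5   82.6]
1041 (array([ 461. , -234.3]), array([ 9.7, 52.1]), 1.3) [ 460.8 -229.2   71.3] 74.6 -260.36372872131994 -208.26754995012948
[ 460.9 -232.3   72.7]
```

```bash
python3 -m crank '{"turn":[[0,0,0],[0,0,0],[0,0,0],[0,0,0],[0,0,0],[0,0,0],[0,0,0],[0,0,0]],"dp":[[5.5,-0.3,10],[5.5,-0.3,30],[5.5,-0.3,55],[5.5,-0.3,78],[5.5,-0.3,93],[5.5,-0.3,101],[5.5,-0.3,103],[5.5,-0.3,103]],"hand":[1,1,1,0.8,0.6,0.5,0.4,0.4]}' 50
python3 -m crank '{"turn":[[0,0,0],[0,0,0],[0,0,0],[0,0,0],[0,0,0],[0,0,0],[0,0,0],[0,0,0]],"dp":[[0,0,0],[0,0,0],[0,0,0],[0,0,0],[0,0,0],[0,0,0],[0,0,0],[0,0,0]],"hand":[0.3,0.2,0.1,0,0,0,0,0]}' 50
```

```text
time_s: 4.5
ee_pos: [458.3, -164.3, 46.2]
tcp_rot: [-3.141, -0.0, 1.595]
wrist_force: [-0.8, 0.1, 0.7]
gripper_width: 33.9
finger_force: 0.0
time_s: 5.17
ee_pos: [459.3, -164.4, 47.8]
tcp_rot: [3.139, 0.001, 1.596]
wrist_force: [0.0, -0.7, 6.1]
gripper_width: 9.7
finger_force: 50.3
```

```bash
python3 -m crank '{"turn":[[0,0,0],[0,0,0],[0,0,0],[0,0,0],[0,0,0],[0,0,0],[0,0,0],[0,0,0]],"dp":[[0,0,-5],[0,0,-15],[0,0,-30],[0,0,-50],[0,0,-70],[0,0,-90],[0,0,-105],[0,0,-105]],"hand":[0,0,0,0,0,0,0,0]}' 60
python3 -c "
from h import *
plan(452,150,153,175.8)"
```

```text
time_s: 5.83
ee_pos: [460.0, -164.6, 155.9]
tcp_rot: [3.136, 0.003, 1.596]
wrist_force: [-0.4, 0.4, -0.3]
gripper_width: 9.3
finger_force: 58.6
t 5.83 pos [ 460.  -164.6  155.9] rot [179.7   0.2  91.5] w 9.3 F [-0.4  0.4 -0.3] ff 58.6
dp [3.147e+02 1.000e-01 2.000e+00] turn [  0.2   0.4 -84.3]
```

```bash
python3 -m crank '{"turn":[[0,0,-6],[0,0,-12],[0,0,-18],[0,0,-24],[0,0,-30],[0,0,-36],[0,0,-42],[0,0,-42]],"dp":[[12,0,0],[35,0,0],[58,0,0],[82,0,0],[105,0,0],[130,0,0],[150,0,0],[160,0,0]],"hand":[0,0,0,0,0,0,0,0]}' >/dev/null
python3 -c "
from h import *
plan(452,150,153,175.8)"
```

```text
t 6.5 pos [453.9  -2.  150.4] rot [-1.800e+02 -1.000e-01  1.338e+02] w 9.1 F [-0.2 -0.2 -0.7] ff 58.6
dp [111.1 103.8  -2.4] turn [  0.   -0.1 -42. ]
```

```bash
python3 -m crank '{"turn":[[0,0,-6],[0,0,-12],[0,0,-18],[0,0,-24],[0,0,-30],[0,0,-36],[0,0,-42],[0,0,-42]],"dp":[[12,11,0],[30,28,0],[50,47,-1],[70,65,-2],[90,84,-2],[103,97,-2],[110,103,-2],[111,103.8,-2]],"hand":[0,0,0,0,0,0,0,0]}' >/dev/null
python3 -m crank '{"turn":[[0,0,0],[0,0,0]],"dp":[[0,0,0],[0,0,0]],"hand":[0,0]}' >/dev/null
python3 - <<'E'
from h import *
plan(452,150,153,175.8)
c=cap('wrist'); save(c,'w2.png'); np.savez('w2.npz',**c)
for n in ('keyhole',): print([(np.round(r['centre'],1).tolist(),round(r['conf'],2)) for r in optics.mark_of('wrist',n)])
P,u,v=wpts(c)
b=(P[:,2]>67)&(P[:,2]<75)&(abs(P[:,0]-500)<130)&(abs(P[:,1]-150)<80); print(rect(P[b][:,:2]),np.median(P[b][:,2]))
print(c['extrinsics'].round(3))
E
```

```text
t 7.33 pos [453.4 147.1 152.9] rot [-180.    -0.   175.2] w 9.2 F [-0.3 -0.  -0.7] ff 58.6
dp [ 1.7  2.7 -0.1] turn [-0.  -0.  -0.6]
[([450.0, 151.5, 67.4], 0.9)]
(array([495.9, 146.9]), array([113.9, 165.4]), 86.1) 70.31786839206612
[[ 8.30000e-02  9.59000e-01  2.70000e-01  3.84867e+02]
 [ 9.97000e-01 -8.00000e-02 -2.20000e-02  1.54049e+02]
 [ 0.00000e+00  2.71000e-01 -9.63000e-01  2.95545e+02]
 [ 0.00000e+00  0.00000e+00  0.00000e+00  1.00000e+00]]
```

View pics/w2.png

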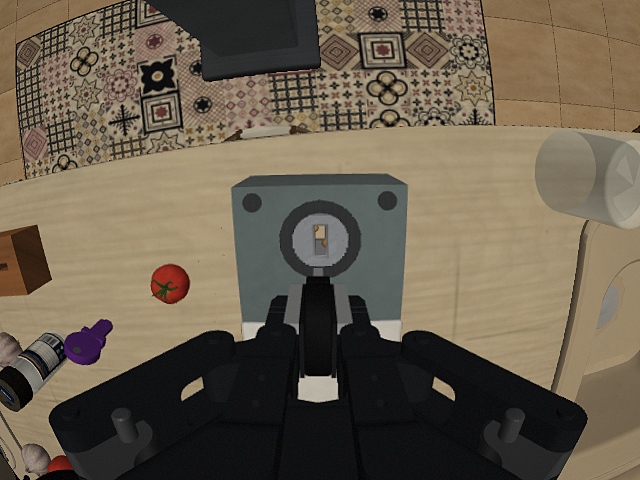

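Wrist view: keyhole at (320,239), long side nearly vertical in the image; key held at (319,325), its lower end at (318,272). Next I'll measure the plug, hole and held key accurately.

```bash
cat >> h.py <<'E'
def wray(c,uv,z):
    K=c['K'];E=c['extrinsics'];uv=np.atleast_2d(uv).astype(float)
    x=(uv[:,0]-K[0,2])/K[0,0]; y=(uv[:,1]-K[1,2])/K[1,1]; th=np.hypot(x,y)+1e-9
    d=np.c_[x/th*np.sin(th),y/th*np.sin(th),np.cos(th)]@E[:3,:3].T
    return E[:3,3]+d*((z-E[2,3])/d[:,2])[:,None]
E
python3 - <<'E'
from h import *
c=dict(np.load('w2.npz')); f=c['frame']; P,u,v=wpts(c)
print(f[200:280:4,320].tolist()); print(f[239,285:356:3].tolist())
# deep points = hole
h=(abs(u-320)<12)&(abs(v-239)<22)
Q=P[h]; d=Q[:,2]<66; print('hole by depth',d.sum(),(u[h][d].min(),u[h][d].max(),v[h][d].min(),v[h][d].max()) if d.any() else '')
cv2.imwrite('pics/w2c.png',cv2.resize(f[190:390,250:390],None,fx=4,fy=4,interpolation=cv2.INTER_CUBIC)[:600,:,::-1])
k=(abs(u-319)<16)&(v>262)&(v<385)&(P[:,2]>100)&(P[:,2]<200); 
for z in range(110,200,6):
    s=k&(abs(P[:,2]-z)<3)
    if s.sum()>3: print(z,s.sum(),P[s].min(0).round(1),P[s].max(0).round(1),(u[s].min(),u[s].max(),v[s].min(),v[s].max()))
E
```

```text
[[58, 61, 60], [47, 49, 49], [48, 50, 50], [53, 53, 52], [128, 130, 131], [127, 127, 130], [97, 99, 103], [171, 151, 119], [170, 151, 120], [174, 154, 122], [87, 88, 91], [100, 100, 103], [100, 97, 98], [100, 98, 99], [128, 128, 129], [131, 133, 133], [126, 128, 129], [104, 103, 103], [100, 98, 100], [42, 40, 42]]
[[49, 50, 51], [47, 49, 46], [39, 41, 40], [130, 131, 133], [125, 127, 128], [125, 129, 131], [127, 129, 130], [130, 131, 133], [124, 126, 128], [118, 118, 119], [50, 52, 54], [60, 68, 68], [61, 69, 71], [101, 77, 34], [96, 93, 96], [126, 129, 130], [124, 126, 127], [126, 128, 130], [128, 127, 131], [119, 120, 122], [127, 129, 131], [82, 83, 84], [48, 50, 51], [48, 48, 48]]
hole by depth 306 (np.int64(315), np.int64(325), np.int64(225), np.int64(252))
128 44 [446.6 146.6 125.2] [447.9 151.5 131. ] (np.int64(313), np.int64(323), np.int64(268), np.int64(273))
134 36 [446.4 146.7 131. ] [448.2 151.4 135.7] (np.int64(313), np.int64(323), np.int64(272), np.int64(275))
146 20 [442.1 145.6 147.8] [442.8 153.3 149. ] (np.int64(309), np.int64(327), np.int64(276), np.int64(277))
152 
[... 161 characters left out ...]
(304), np.int64(334), np.int64(281), np.int64(288))
164 49 [437.9 144.  161.2] [443.4 155.7 166.9] (np.int64(304), np.int64(334), np.int64(283), np.int64(293))
170 172 [436.7 144.6 167.1] [443.2 155.5 173. ] (np.int64(304), np.int64(334), np.int64(284), np.int64(300))
176 331 [437.1 144.7 173. ] [443.6 155.2 179. ] (np.int64(304), np.int64(334), np.int64(288), np.int64(308))
182 663 [438.5 142.8 179. ] [470. 155. 185.] (np.int64(304), np.int64(334), np.int64(298), np.int64(376))
188 1642 [441.4 142.7 185. ] [466.4 154.7 191. ] (np.int64(304), np.int64(334), np.int64(313), np.int64(377))
194 7 [443.7 152.9 191. ] [462.9 154.1 191.6] (np.int64(332), np.int64(333), np.int64(328), np.int64(375))
```

View pics/w2c.png

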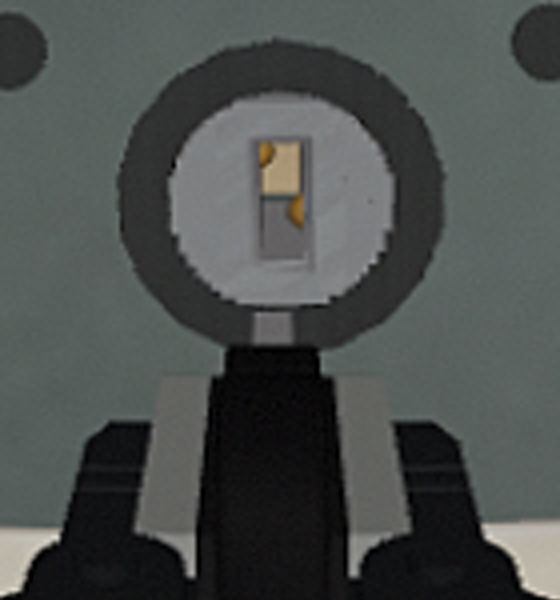

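Run:
```python
from h import *
c=dict(np.load('w2.npz')); f=c['frame']
print(wray(c,[[320.3,240.2],[320.4,240.5],[292,240],[348.5,240],[320,213],[320,267]],72).round(1))
# outer boundary of plug disc from radial gradient
g=cv2.GaussianBlur(cv2.cvtColor(f,cv2.COLOR_RGB2GRAY),(3,3),0).astype(float); E=[]
for a in np.radians(np.arange(0,360,3)):
    if 55<np.degrees(a)<125: continue
    r=np.arange(20,36,.25); X=320.3+r*np.cos(a);Y=240.2+r*np.sin(a)
    p=cv2.remap(g.astype(np.float32),X[None].astype(np.float32),Y[None].astype(np.float32),1)[0]
    i=np.argmin(np.gradient(p)); E.append([X[i],Y[i]])
W=wray(c,np.array(E),72)[:,:2]
A=np.c_[2*W,np.ones(len(W))]; 
s,*_=np.linalg.lstsq(A,(W**2).sum(1),rcond=None); print('plug circle',s[:2],np.sqrt(s[2]+s[:2]@s[:2]))
# hole: corners of inner dark rect
m=((np.abs(g-127)>14)).astype(np.uint8); m[:, :300]=0;m[:,340:]=0;m[:215]=0;m[262:]=0
n,l,st,ce=cv2.connectedComponentsWithStats(m); 
i=1+np.argmax(st[1:,4]); vv,uu=np.nonzero(l==i); print('hole',st[i],rect(wray(c,np.c_[uu,vv],72)[:,:2]))
```

```text
[[448.4 150.5  72. ]
 [448.6 150.6  72. ]
 [446.8 132.9  72. ]
 [449.8 168.1  72. ]
 [431.1 151.7  72. ]
 [466.2 148.9  72. ]]
plug circle [448.53555855 150.20753924] 17.579078270988685
hole [312 224  16  33 421] (array([448.4, 150.1]), array([ 9.3, 20.9]), 85.6)
```

```bash
python3 -m crank '{"turn":[[0,0,-0.7],[0,0,-0.7],[0,0,-0.7],[0,0,-0.7],[0,0,-0.7],[0,0,-0.7]],"dp":[[3,0.6,5],[6,0.6,15],[6.3,0.6,28],[6.3,0.6,36],[6.3,0.6,38],[6.3,0.6,38]],"hand":[0,0,0,0,0,0]}' >/dev/null
python3 - <<'E'
from h import *
plan(452,150,83,175.9)
c=cap('wrist'); np.savez('w3.npz',**c); f=c['frame']; P,u,v=wpts(c)
k=(P[:,2]>78)&(P[:,2]<160)&(abs(P[:,1]-150)<10)&(P[:,0]<470)&(P[:,0]>425)
for z in range(80,128,4):
    s=k&(abs(P[:,2]-z)<2)
    if s.sum()>3: print(z,s.sum(),P[s].min(0).round(1),P[s].max(0).round(1),(u[s].min(),u[s].max(),v[s].min(),v[s].max()))
# project guess of plug centre
cv2.imwrite('pics/w3c.png',cv2.resize(f[190:390,250:390],None,fx=4,fy=4,interpolation=cv2.INTER_CUBIC)[:600,:,::-1])
E
```

```text
t 7.93 pos [446.4 148.8 113.6] rot [-180.    -0.2  176.1] w 9.2 F [-0.5  0.4 -0.5] ff 58.6
dp [-5.6  1.6 30.5] turn [-0.  -0.2  0.2]
84 5 [440.1 149.6  84.9] [440.6 152.1  85.9] (np.int64(316), np.int64(321), np.int64(268), np.int64(268))
88 28 [439.7 148.1  86. ] [441. 153.  90.] (np.int64(313), np.int64(323), np.int64(268), np.int64(271))
92 40 [439.6 148.2  90. ] [441.2 153.   93.9] (np.int64(313), np.int64(323), np.int64(270), np.int64(274))
96 12 [440.2 148.2  94. ] [440.6 152.9  95.8] (np.int64(313), np.int64(323), np.int64(274), np.int64(275))
108 30 [434.9 145.8 107.8] [436.5 155.5 110. ] (np.int64(306), np.int64(329), np.int64(276), np.int64(278))
112 75 [434.7 145.8 110.1] [436.4 155.5 114. ] (np.int64(306), np.int64(329), np.int64(277), np.int64(282))
116 63 [434.6 140.8 114.1] [436.  157.3 117.8] (np.int64(293), np.int64(334), np.int64(279), np.int64(284))
120 105 [434.  140.1 118.1] [436.5 160.  121.9] (np.int64(291), np.int64(341), np.int64(284), np.int64(289))
124 100 [431.5 140.1 122. ] [436.4 159.9 126. ] (np.int64(290), np.int64(341), np.int64(283), np.int64(293))
```

View pics/w3c.png

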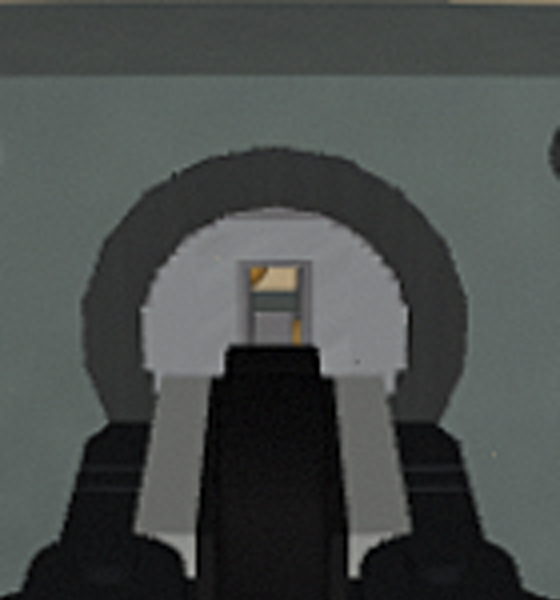

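Crop: the hole sits at about (318.6,265), right behind the blade (u 313–323), so lateral alignment is close. I'll refit the plug from this nearer view.

```bash
cat > fit.py <<'E'
from h import *
def plugfit(c,cu,cv_,lo,hi,a0,a1):
    g=cv2.GaussianBlur(cv2.cvtColor(c['frame'],cv2.COLOR_RGB2GRAY),(3,3),0).astype(np.float32); E=[]
    for a in np.radians(np.arange(a0,a1,2)):
        r=np.arange(lo,hi,.25); X=(cu+r*np.cos(a)).astype(np.float32);Y=(cv_+r*np.sin(a)).astype(np.float32)
        p=cv2.remap(g,X[None],Y[None],1)[0]; i=np.argmin(np.gradient(p)); E.append([X[i],Y[i]])
    W=wray(c,np.array(E),72)[:,:2]
    from scipy.optimize import least_squares
    s=least_squares(lambda q:np.hypot(*(W-q[:2]).T)-17.5,[448,150],loss='soft_l1',f_scale=.3)
    return s.x,np.median(abs(s.fun))
if __name__=='__main__':
    c=dict(np.load('w3.npz'))
    print(plugfit(c,318.6,272,26,42,185,356))
E
python3 fit.py
```

```text
(array([448.23333953, 150.24126084]), np.float64(0.09694602034562827))
```

```bash
python3 -m crank '{"turn":[[0,0,0],[0,0,0],[0,0,0],[0,0,0],[0,0,0],[0,0,0],[0,0,0],[0,0,0]],"dp":[[0,-0.3,2],[0,-0.3,4],[0,-0.3,6],[0,-0.3,8],[0,-0.3,10],[0,-0.3,12],[0,-0.3,14],[0,-0.3,14]],"hand":[0,0,0,0,0,0,0,0]}' 90
python3 -c "
from h import *
plan(452,150,77.6,175.9)"
```

```text
time_s: 8.65
ee_pos: [447.0, 148.6, 100.7]
tcp_rot: [-3.141, -0.001, 3.075]
wrist_force: [-0.1, -0.4, -0.1]
gripper_width: 9.0
finger_force: 89.5
t 8.65 pos [447.  148.6 100.7] rot [-180.    -0.   176.2] w 9.0 F [-0.1 -0.4 -0.1] ff 89.5
dp [-5.   1.7 23.1] turn [-0.  -0.   0.3]
```

```bash
python3 -m crank '{"turn":[[0,0,0],[0,0,0],[0,0,0],[0,0,0],[0,0,0],[0,0,0],[0,0,0],[0,0,0]],"dp":[[0,0,2],[0,0,4],[0,0,6],[0,0,8],[0,0,10],[0,0,12],[0,0,13],[0,0,13]],"hand":[0,0,0,0,0,0,0,0]}' 90
python3 -c "
from h import *
plan(452,150,77.6,175.9)"
```

```text
time_s: 9.32
ee_pos: [447.3, 148.7, 88.1]
tcp_rot: [3.142, 0.0, 3.074]
wrist_force: [0.6, -2.9, 0.4]
gripper_width: 8.9
finger_force: 90.1
t 9.32 pos [447.3 148.7  88.1] rot [180.    0.  176.2] w 8.9 F [ 0.6 -2.9  0.4] ff 90.1
dp [-4.6  1.6 10.5] turn [0.  0.  0.3]
```

```bash
python3 -m crank '{"turn":[[0,0,0],[0,0,0],[0,0,0],[0,0,0],[0,0,0],[0,0,0],[0,0,0],[0,0,0]],"dp":[[0,-0.3,2],[0,-0.3,4],[0,-0.3,6],[0,-0.3,8],[0,-0.3,10],[0,-0.3,11],[0,-0.3,11.5],[0,-0.3,11.5]],"hand":[0,0,0,0,0,0,0,0]}' 90
python3 -c "
from h import *
plan(452,150,77.6,175.9)"
```

```text
time_s: 9.98
ee_pos: [447.3, 149.0, 77.8]
tcp_rot: [3.14, 0.001, 3.075]
wrist_force: [-1.4, 1.2, 7.5]
gripper_width: 8.7
finger_force: 91.6
t 9.98 pos [447.3 149.   77.8] rot [179.9   0.  176.2] w 8.7 F [-1.4  1.2  7.5] ff 91.6
dp [-4.6  1.3  0.2] turn [0.1 0.  0.3]
```

```bash
python3 -m crank '{"turn":[[0,0,1],[0,0,-1],[0,0,0],[0,0,0]],"dp":[[0,0,0.7],[0,0,1.5],[0,0,2],[0,0,2]],"hand":[0,0,0,0]}' 90
python3 - <<'E'
from h import *
plan(452,150,77.6,175.9)
c=cap('wrist'); P,u,v=wpts(c); f=c['frame']; np.savez('w4.npz',**c)
k=(P[:,2]>70)&(P[:,2]<100)&(abs(P[:,1]-150)<7)&(P[:,0]<450)&(P[:,0]>430)
for z in range(70,96,2):
    s=k&(abs(P[:,2]-z)<1)
    if s.sum()>3: print(z,s.sum(),P[s].min(0).round(1),P[s].max(0).round(1),(u[s].min(),u[s].max(),v[s].min(),v[s].max()))
cv2.imwrite('pics/w4c.png',cv2.resize(f[190:390,250:390],None,fx=4,fy=4,interpolation=cv2.INTER_CUBIC)[:600,:,::-1])
E
```

```text
time_s: 10.32
ee_pos: [447.5, 149.0, 77.7]
tcp_rot: [3.14, 0.002, 3.074]
wrist_force: [-5.7, -0.4, 17.3]
gripper_width: 9.0
finger_force: 92.9
t 10.32 pos [447.5 149.   77.7] rot [1.799e+02 1.000e-01 1.761e+02] w 9.0 F [-5.7 -0.4 17.3] ff 92.9
dp [-4.4  1.3  0.1] turn [0.1 0.1 0.2]
70 44 [430.7 143.1  70. ] [440.3 156.3  71. ] (np.int64(299), np.int64(330), np.int64(261), np.int64(283))
72 459 [430. 143.  71.] [440.6 157.   73. ] (np.int64(298), np.int64(332), np.int64(260), np.int64(283))
74 65 [430.3 143.1  73. ] [439.2 156.9  75. ] (np.int64(298), np.int64(331), np.int64(262), np.int64(282))
76 38 [435.6 146.1  75. ] [437.2 155.7  76.9] (np.int64(306), np.int64(329), np.int64(277), np.int64(280))
78 45 [435.8 146.2  77.1] [437.2 155.7  79. ] (np.int64(306), np.int64(329), np.int64(278), np.int64(282))
80 15 [435.8 146.7  79. ] [437.  155.6  80.5] (np.int64(307), np.int64(329), np.int64(281), np.int64(282))
82 10 [435.5 143.1  81.4] [437.1 156.7  83. ] (np.int64(298), np.int64(332), np.int64(284), np.int64(285))
84 25 [435.4 143.1  83.2] [437.  156.7  84.9] (np.int64(298), np.int64(332), np.int64(284), np.int64(287))
86 15 [435.7 143.3  85. ] [437.1 157.   86.8] (np.int64(298), np.int64(333), np.int64(287), np.int64(289))
88 31 [432.6 143.4  87.1] [437.4 156.9  89. ] (np.int64(298), np.int64(333), np.int64(282), np.int64(292))
90 44 [432.2 143.1  89. ] [436.9 156.8  91. ] (np.int64(297), np.int64(333), np.int64(282), np.int64(293))
92 36 [431.6 143.2  91. ] [437.1 156.8  92.9] (np.int64(297), np.int64(333), np.int64(283), np.int64(295))
94 59 [431.3 143.3  93. ] [437.2 157.   95. ] (np.int64(297), np.int64(334), np.int64(284), np.int64(298))
```

View pics/w4c.png

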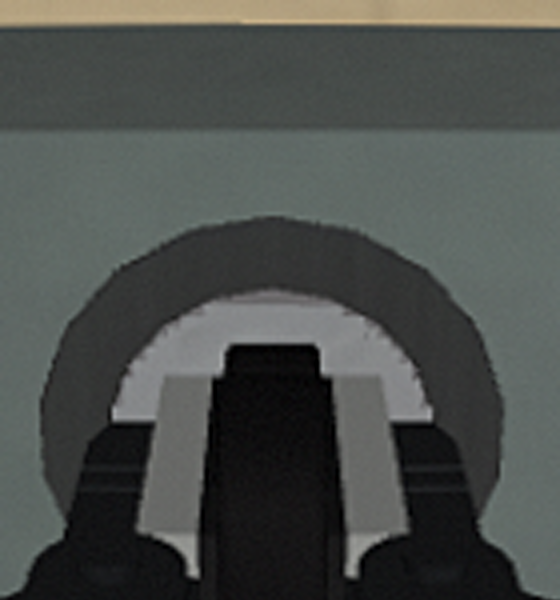

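The key is home: shoulder top at about 80 mm, contact force rising to 17 N with no further travel, and no slip in the grip. Now I'll turn it clockwise in stages and watch the side forces.

```bash
python3 -m crank '{"turn":[[0,0,4],[0,0,9],[0,0,14],[0,0,19],[0,0,24],[0,0,29],[0,0,33],[0,0,33]],"dp":[[0,0,0],[0,0,0],[0,0,0],[0,0,0],[0,0,0],[0,0,0],[0,0,0],[0,0,0]],"hand":[0,0,0,0,0,0,0,0]}' 100
python3 -c "
from h import *
plan(447.5,149,77.6,77)"
```

```text
time_s: 11.03
ee_pos: [447.7, 149.7, 77.7]
tcp_rot: [3.138, 0.0, 2.496]
wrist_force: [-5.1, 0.9, 16.7]
gripper_width: 8.8
finger_force: 97.5
t 11.03 pos [447.7 149.7  77.7] rot [179.8   0.  143. ] w 8.8 F [-5.1  0.9 16.7] ff 97.5
dp [-0.2 -0.7  0.1] turn [ 0.2 -0.1 66. ]
```

Side forces are low; continuing.

```bash
python3 -m crank '{"turn":[[0,0,5],[0,0,10],[0,0,15],[0,0,20],[0,0,25],[0,0,30],[0,0,34],[0,0,34]],"dp":[[0,0,0],[0,0,0],[0,0,0],[0,0,0],[0,0,0],[0,0,0],[0,0,0],[0,0,0]],"hand":[0,0,0,0,0,0,0,0]}' 100
python3 -m crank '{"turn":[[0,0,5],[0,0,10],[0,0,15],[0,0,20],[0,0,25],[0,0,29],[0,0,32],[0,0,32]],"dp":[[0,0,0],[0,0,0],[0,0,0],[0,0,0],[0,0,0],[0,0,0],[0,0,0],[0,0,0]],"hand":[0,0,0,0,0,0,0,0]}' 100
python3 - <<'E'
from h import *
plan(447.5,149,77.6,77); print(readout.get_obs()['wrist_torque'])
c=cap('wrist'); save(c,'w5.png'); t=cap('top')
f=cv2.resize(t['frame'][225:325,220:300],None,fx=4,fy=4,interpolation=cv2.INTER_CUBIC)
g=cv2.resize(c['frame'],(533,400)); cv2.imwrite('pics/w5c.png',cv2.cvtColor(np.hstack([g[:, 120:],f[:400]]),cv2.COLOR_RGB2BGR))
E
```

```text
time_s: 11.7
ee_pos: [448.4, 150.1, 77.7]
tcp_rot: [3.136, -0.002, 1.902]
wrist_force: [-2.1, 4.4, 14.5]
gripper_width: 8.8
finger_force: 97.5
time_s: 12.37
ee_pos: [449.0, 149.6, 77.8]
tcp_rot: [3.136, -0.004, 1.345]
wrist_force: [1.1, 3.4, 13.6]
gripper_width: 8.8
finger_force: 97.5
t 12.37 pos [449.  149.6  77.8] rot [179.7  -0.2  77. ] w 8.8 F [ 1.1  3.4 13.6] ff 97.5
dp [-1.  -1.4  0.2] turn [ 0.3 -0.2  0. ]
[ 0.35821889 -0.17515971  0.12218609]
```

View pics/w5c.png

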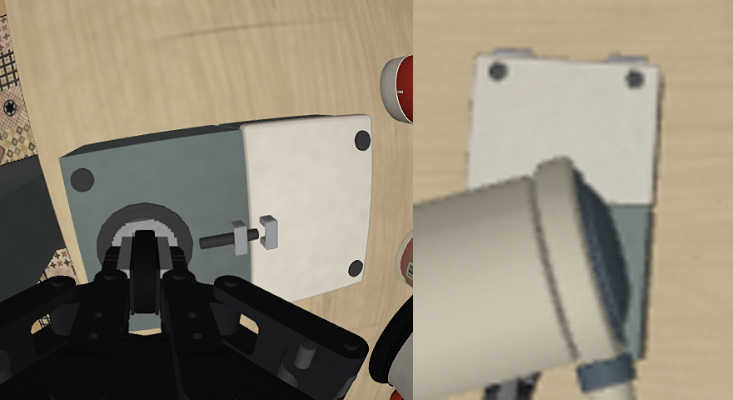

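View: the bolt tip (258,233) is drawn back out of the staple (269,232), and the key stays gripped and seated. A few degrees more will show whether the stop is reached.

```bash
python3 -m crank '{"turn":[[0,0,2],[0,0,3],[0,0,3],[0,0,3],[0,0,3]],"dp":[[0,0,0],[0,0,0],[0,0,0],[0,0,0],[0,0,0]],"hand":[0,0,0,0,0]}' 100
python3 - <<'E'
from h import *
plan(447.5,149,77.6,77); print(readout.get_obs()['wrist_torque'])
c=cap('wrist')
cv2.imwrite('pics/w6c.png',cv2.cvtColor(cv2.resize(c['frame'][220:360,240:500],None,fx=3,fy=3,interpolation=cv2.INTER_CUBIC),cv2.COLOR_RGB2BGR))
E
```

```text
time_s: 12.88
ee_pos: [449.1, 149.6, 77.8]
tcp_rot: [3.136, -0.004, 1.296]
wrist_force: [1.9, 2.0, 13.1]
gripper_width: 8.8
finger_force: 97.5
t 12.88 pos [449.1 149.6  77.8] rot [179.7  -0.3  74.2] w 8.8 F [ 1.9  2.  13.1] ff 97.5
dp [-1.  -1.4  0.2] turn [ 0.3 -0.2 -2.8]
[ 0.29904491 -0.25391679  0.41848219]
```

View pics/w6c.png

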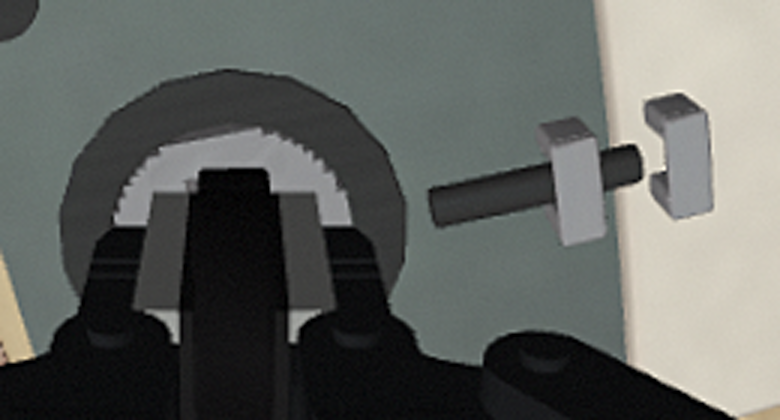

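The torque jumped from 0.12 to 0.42 N m, so the plug is at its stop. The bolt tip (640,163) is clear of the staple (655,160), and the key is seated, upright and gripped at 97 N. Handing in.

```bash
python3 -c "
from h import *
print(workorder.job_done())"
```

```text
the job is handed in; nothing more can be done
None
```

I pushed the round-bow key fully home, turned it clockwise to the stop with the bolt drawn clear of the staple, and handed the job in with the key still gripped and held turned; the hand-in returned no verdict.

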